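# Grade the snake fruit by size at the market stall

## Robot

A 6-joint arm with a two-finger parallel gripper is mounted at the origin on the work surface. World frame = base frame: x ahead of the robot, y to its left, z up, the work surface at z = 0. Lengths are in m, angles in rad, forces in N, time in s.
With the tool pointing down it reaches from about 0.425 to 0.95 m from the base axis. Payload 3.5 kg.
Tool frame: the origin (TCP) lies between the finger pads; the fingertips stand 25 mm ahead of it and the grasp point (between the pads) lies 6 mm ahead of it (ctrl.finger_overhang is the distance from the TCP to the fingertips, in m); x points along the fingers, y is the direction in which the jaws open and shut, and the axes are right-handed (so a half turn about x gives the same grasp; the last joint's range is limited). The gripper opens to 85 mm and grips with 20 to 120 N. Pads are 22 mm wide; open, the fingers measure 114 mm over their backs; the gripper's body (76 mm by 85 mm) begins 54 mm behind the grasp point. The pads swing forward as they close: fully open they stand 13 mm farther back than shut.
Start: joints at [1.188, 0.286, 1.577, -0, 1.279, -0.15], TCP at [0.156, 0.657, 0.256] pointing down, gripper open.
Joint ranges: [-2.77, 2.77], [-0.9, 2.22], [0.21, 2.48], [-1.53, 4.67], [0.24, 2.81], [-2.84, 2.84]. Speed limits (rad/s): [2.79, 2.79, 3.14, 3.14, 3.14, 3.14].

## Interface

Orientations are given as a unit quaternion [x, y, z, w].
In Python, from plant import ctrl gives the robot as it stands.
- The arm moves only by the tool play_rows, never from a script. Its argument "targets" is a list of rows, each an object with "delta_pos": the shift along the world's x, y, z normalised to -1 to 1, where 1 is 1000 mm, a list of three; "delta_rot": the turn, a rotation vector about the world's x, y, z normalised to -1 to 1, where 1 is pi rad, a list of three; "claw": the finger opening in mm, from 0 to 85.4. In form: [{"delta_pos": [tx, ty, tz], "delta_rot": [wx, wy, wz], "claw": claw}, ...]. A call has 1 to 20 rows; each row is the pose to reach, as a shift and turn from the pose measured when the call began, turning the shorter way round; what a row does not reach only later rows make up. A row lasts 1/12 s, in which the tool goes at most 41.7 mm and 7.16 degrees, less where a joint would pass 70% of its speed; a pose out of reach is approached as far as the arm can. A call with a number of a shift or a turn outside -1 to 1 is refused whole. A call with a gripper value outside its range is refused whole. The fingers move at their own pace and stop on an object; "newtons" is the grip in N (left out, the last holds). Time passes only in rows, so rows that repeat a pose let the fingers close. It gives the time, the measured TCP pose, the force and the opening at its end, in the units of the state.
- ctrl.get_state(): the state, without advancing time (a new reading comes with each control period).
- ctrl.read_camera(name): name is "scene" or "side" or "wrist"; returns the picture (420x560x3 uint8, blue, green, red); there is no depth.
- ctrl.calibration(name): a dict with "fx", "fy", "cx", "cy" (pixels), "camera_from_world" (4x4, takes a point from world to camera coordinates). Camera axes: x right, y down, z forward; pixel columns grow to the right and rows downward; lengths in m; the calibration is good to about 2 mm. A picture is of the moment at which its call begins: read the wrist's pose just before it. calibration takes no time and is no camera call; for the wrist camera it gives the pose at the moment of the call.
- ctrl.sign_off(): hands the job in, once; it reports no verdict.
The state is a dict: "time": time; "qpos": joint angles; "dq": joint speeds; "joint_efforts": joint torques, N m; "eef_pos": TCP position; "tcp_rot": TCP orientation; "contact_force": force on the tool from outside, world axes, zero at the start; "wrist_torque": the same for the moment, N m; "opening": opening from 0.0 (shut) to 1.0 (fully open).
Only numpy, scipy, OpenCV 4.12 (cv2) and the standard library are available. Lean on these libraries where they do the work, as an engineer would, in place of code of your own. Each camera call takes 0.05 s, during which the arm holds its last target. There are 200 camera calls.

## Task

Pick the four loose snake fruits out from between the other goods on the stall table and grade them by size, one to each white tray: the biggest fruit in the biggest tray, the next biggest in the next biggest tray, and so on down to the smallest in the smallest. Stand each fruit upright on its blunt end in the middle of its tray (within about 1 cm), setting it down rather than dropping it. Leave the lime and the garlic where they stand.

Things in the scene. Friction and masses are not known exactly. Their poses are not given: they have to be found in the camera images.
- fruit_s: The smallest of the four loose snake fruits: brown, scaly, drop-shaped, round about its upright axis, standing on its flat blunt end (flat 22 mm across) with the pointed end up. 34 mm across at its thickest (straight-sided there, from 20 to 32 mm above its foot), 56 mm tall. Origin at the centre of its foot, z up along the fruit.
- fruit_m: The second smallest of the four loose snake fruits: brown, scaly, drop-shaped, round about its upright axis, standing on its flat blunt end (flat 28 mm across) with the pointed end up. 42 mm across at its thickest (straight-sided there, from 23 to 36 mm above its foot), 64 mm tall. Origin at the centre of its foot, z up along the fruit.
- fruit_l: The second largest of the four loose snake fruits: brown, scaly, drop-shaped, round about its upright axis, standing on its flat blunt end (flat 33 mm across) with the pointed end up. 50 mm across at its thickest (straight-sided there, from 26 to 41 mm above its foot), 72 mm tall. Origin at the centre of its foot, z up along the fruit.
- fruit_xl: The largest of the four loose snake fruits: brown, scaly, drop-shaped, round about its upright axis, standing on its flat blunt end (flat 38 mm across) with the pointed end up. 58 mm across at its thickest (straight-sided there, from 29 to 46 mm above its foot), 80 mm tall. Origin at the centre of its foot, z up along the fruit.
- tray_s: The smallest of the four shallow square white plastic trays with a slotted floor: 84 mm outside, fixed to the table, flat floor 3 mm thick, rim 10 mm above the table and 4 mm thick. Origin at the centre of its underside on the table; x and y along its sides, z up.
- tray_m: The second smallest of the four shallow square white plastic trays with a slotted floor: 100 mm outside, fixed to the table, flat floor 3 mm thick, rim 10 mm above the table and 4 mm thick. Origin at the centre of its underside on the table; x and y along its sides, z up.
- tray_l: The second largest of the four shallow square white plastic trays with a slotted floor: 116 mm outside, fixed to the table, flat floor 3 mm thick, rim 10 mm above the table and 4 mm thick. Origin at the centre of its underside on the table; x and y along its sides, z up.
- tray_xl: The largest of the four shallow square white plastic trays with a slotted floor: 132 mm outside, fixed to the table, flat floor 3 mm thick, rim 10 mm above the table and 4 mm thick. Origin at the centre of its underside on the table; x and y along its sides, z up.
- lime: A lime, green and round, 47 mm across and 47 mm tall, standing loose among the snake fruits, not part of the job. Origin at the centre of its foot.
- garlic: A whitish garlic bulb, 52 mm across, 49 mm tall, standing loose among the snake fruits, not part of the job. Origin at the centre of its foot.
There are look-alikes about, which are no part of the job. Leave any blue or orange look-alike of the tray_m alone. Leave any blue look-alike of the fruit_m alone.

How it is judged:
At the end, for the whole second after the job is handed in: Each of the four snake fruits stands upright (within 0.15 rad) on the floor of the tray of its own size rank, its centre within 15 mm of the tray's centre, all released and at rest (horizontal distance between fruit_s and tray_s below 0.015 m and z of fruit_s in the frame of tray_s between 0 and 0.007 m and angle between each of fruit_s, fruit_m, fruit_l, fruit_xl's own z axis and vertical below 0.15 rad and linear speed of each of fruit_s, fruit_m, fruit_l, fruit_xl below 0.02 m/s and angular speed of each of fruit_s, fruit_m, fruit_l, fruit_xl below 0.2 rad/s and horizontal distance between fruit_m and tray_m below 0.015 m and z of fruit_m in the frame of tray_m between 0 and 0.007 m and horizontal distance between fruit_l and tray_l below 0.015 m and z of fruit_l in the frame of tray_l between 0 and 0.007 m and horizontal distance between fruit_xl and tray_xl below 0.015 m and z of fruit_xl in the frame of tray_xl between 0 and 0.007 m); the robot touches nothing.
It fails at once if a snake fruit is dropped or thrown (moves faster than 0.6 m/s with no finger on it, as after a free fall of about 20 mm) ((linear speed of fruit_s above 0.6 m/s and contact force between the fingers and fruit_s below 0.05 N) or (linear speed of fruit_m above 0.6 m/s and contact force between the fingers and fruit_m below 0.05 N) or (linear speed of fruit_l above 0.6 m/s and contact force between the fingers and fruit_l below 0.05 N) or (linear speed of fruit_xl above 0.6 m/s and contact force between the fingers and fruit_xl below 0.05 N)).
It fails at once if the lime is shifted more than 15 mm from where it stood or knocked over (distance of lime from where it was at the start of the episode above 0.015 m or angle between lime's own z axis and vertical above 0.4 rad).
It fails at once if the garlic is shifted more than 15 mm from where it stood or knocked over (distance of garlic from where it was at the start of the episode above 0.015 m or angle between garlic's own z axis and vertical above 0.4 rad).
It also fails if it takes over 96 s, if anything falls off the work surface, if the arm or the gripper's body presses on something with over 40 N, if the wrist force passes 120 N, or if a joint passes its speed limit or range.

## Working session

There is one attempt and no reset: what is moved stays moved. The work goes in short steps, Python scripts to look and compute and a tool call to move; the robot and the scene stay as the last step left them, time stands still between calls to the robot, and variables do not carry over. Pictures are saved under pics/ and viewed, about 12 in all and at most 16, crops included, and the job is handed in when it is done.

Besides the shell and the picture viewer there is one more tool, called after "Request:" as a command line: name --argument value ..., lists and objects as JSON in quotes. play_rows: Moves the arm, as the interface text tells. Its arguments: {"type":"object","properties":{"targets":{"type":"array"},"newtons":{"type":"number"}},"required":["targets"]}

```bash
mkdir -p pics; ls; python3 - <<'E'
from plant import ctrl
import cv2,numpy as np
for n in("scene","side"):
    cv2.imwrite(f"pics/{n}0.png",ctrl.read_camera(n)); c=ctrl.calibration(n); print(n,c["fx"],c["fy"],c["cx"],c["cy"]); print(np.round(c["camera_from_world"],3))
s=ctrl.get_state(); print(s["eef_pos"],s["tcp_rot"],s["opening"],ctrl.finger_overhang)
E
```

```text
pics
scene 532.7961129244813 532.7961129244813 276.94858072898995 203.74457207757317
[[-0.735  0.678  0.022  0.452]
 [ 0.415  0.475 -0.776 -0.164]
 [-0.536 -0.561 -0.631  1.75 ]
 [ 0.     0.     0.     1.   ]]
side 451.73498029055315 451.73498029055315 276.7828079166861 217.56793277821276
[[ 0.657 -0.753 -0.02  -0.44 ]
 [-0.471 -0.39  -0.792  0.257]
 [ 0.589  0.529 -0.611  0.83 ]
 [ 0.     0.     0.     1.   ]]
[0.15549976 0.65627931 0.25503919] [ 0.08138534  0.70252939 -0.08287828  0.70211116] 0.9994473729834181 0.025
```

View pics/scene0.png

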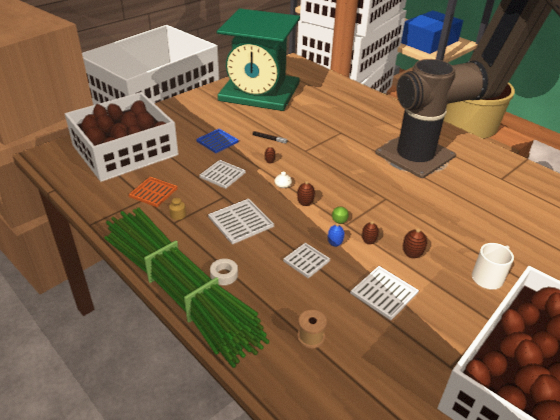

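View pics/side0.png

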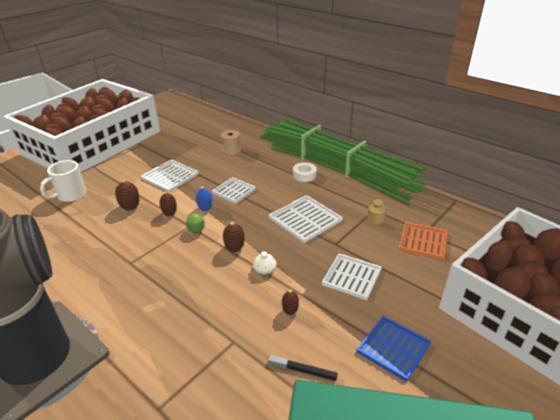

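Scene-view candidates:
- Fruits, brown: (270,155), (306,194), (370,233) and (415,243). The ones in the crates are not loose.
- Look-alike: the blue fruit at (336,235).
- Trays, white: (223,174), (241,220), (306,260) and (385,292).
- Look-alikes: the blue tray at (217,141) and the orange tray at (153,190).
- Lime at (341,215), garlic at (284,181).

Next I'll measure these with both cameras.

```bash
cat > h.py <<'E'
import numpy as np,cv2
from scipy.optimize import least_squares
def proj(c,P):
    q=np.c_[P,np.ones(len(P))]@np.asarray(c["camera_from_world"]).T
    return np.c_[c["fx"]*q[:,0]/q[:,2]+c["cx"],c["fy"]*q[:,1]/q[:,2]+c["cy"]]
def onplane(c,uv,z):
    T=np.asarray(c["camera_from_world"]);R=T[:3,:3];o=-R.T@T[:3,3]
    d=R.T@np.array([(uv[0]-c["cx"])/c["fx"],(uv[1]-c["cy"])/c["fy"],1]);return o+d*(z-o[2])/d[2]
F={"s":(.011,.017,.020,.032,.056),"m":(.014,.021,.023,.036,.064),"l":(.0165,.025,.026,.041,.072),"xl":(.019,.029,.029,.046,.080)}
T={"s":.084,"m":.1,"l":.116,"xl":.132}
def fruit(k,x,y):
    r0,r,a,b,h=F[k];t=np.linspace(0,2*np.pi,40)
    return np.concatenate([np.c_[x+q*np.cos(t),y+q*np.sin(t),0*t+z] for q,z in((r0,0),((r0+r)/2*1.08,a/2),(r,a),(r,b),(r*.75,b+(h-b)*.5),(.003,h))])
def bbox(p): return np.r_[p.min(0),p.max(0)]
def blob(m,uv):
    n,l,s,c=cv2.connectedComponentsWithStats(m.astype(np.uint8))
    d=np.linalg.norm(c-uv,axis=1)+1000*(s[:,4]<15);d[0]=1e9;i=d.argmin();return l==i,s[i],c[i]
E
cat > m.py <<'E'
from h import *
from plant import ctrl
C={n:ctrl.calibration(n) for n in("scene","side")};I={n:cv2.imread(f"pics/{n}0.png") for n in C}
FR={"A":((270,155),(290,302)),"B":((306,194),(233,237)),"C":((370,233),(168,204)),"D":((415,243),(127,196))}
TR={"a":((223,174),(352,276)),"b":((241,220),(306,218)),"c":((306,260),(233,190)),"d":((385,292),(170,175))}
for nm,uvs in FR.items():
    bb={}
    for n,uv in zip(C,uvs):
        v=I[n].max(2); m,s,c=blob((v<105),uv); bb[n]=np.r_[s[0]-.5,s[1]-.5,s[0]+s[2]-.5,s[1]+s[3]-.5]; print(nm,n,s)
    for k in F:
        f=lambda p:np.concatenate([bbox(proj(C[n],fruit(k,*p)))-bb[n] for n in C])
        r=least_squares(f,onplane(C["scene"],uvs[0],.03)[:2],loss="soft_l1");print("  ",k,np.round(r.x,4),round(r.cost,1),np.round(r.fun,0))
for nm,uvs in TR.items():
    for n,uv in zip(C,uvs):
        g=I[n].astype(int);m=((g.min(2)>115)&(g.max(2)-g.min(2)<70)).astype(np.uint8);m=cv2.morphologyEx(m,cv2.MORPH_CLOSE,np.ones((5,5)))
        m,s,c=blob(m,uv);pts=cv2.findContours(m.astype(np.uint8),0,2)[0][0][:,0]
        w=np.array([onplane(C[n],p,.009)[:2] for p in pts]).astype(np.float32);q=cv2.minAreaRect(w*1000);print(nm,n,s,np.round(q[0],1),np.round(q[1],1),round(q[2],1))
E
python3 m.py
```

```text
A scene [265 149  11  14 109]
A side [282 293  16  22 288]
   s [ 0.3844 -0.2831] 4.6 [ 0. -3.  0. -0. -1. -2.  1.  0.]
   m [ 0.3854 -0.2822] 14.8 [-1. -5.  1.  1. -3. -6.  3.  1.]
   l [ 0.3864 -0.281 ] 27.4 [-2. -7.  3.  1. -5. -9.  5.  1.]
   xl [ 0.3876 -0.2794] 40.8 [ -4.  -9.   4.   2.  -7. -14.   7.   2.]
B scene [297 184  19  22 233]
B side [223 226  22  31 453]
   s [ 0.4456 -0.0622] 19.2 [ 3.  1. -4. -2.  3.  3. -4. -5.]
   m [ 0.447  -0.0613] 9.0 [ 2. -0. -2. -1.  1.  0. -2. -5.]
   l [ 0.4424 -0.0671] 6.8 [ 0. -4. -1. -2. -0. -1. -0. -2.]
   xl [ 0.4405 -0.0681] 12.7 [-1. -7.  1. -2. -3. -3.  1. -1.]
C scene [361 223  22  21 239]
C side [160 195  16  22 272]
   s [0.4341 0.1655] 8.4 [ 3.  0. -6. -1.  1.  0. -1. -1.]
   m [0.4349 0.1662] 7.2 [ 1. -2. -4. -0. -1. -3.  1. -0.]
   l [0.4336 0.1676] 11.9 [ 1. -4. -1.  1. -4. -5.  1.  0.]
   xl [0.4335 0.1676] 19.9 [-1. -6.  0.  1. -6. -8.  3.  1.]
D scene [403 230  25  28 358]
D side [116 183  23  28 479]
   s [0.3842 0.2741] 28.1 [ 6.  6. -5. -2.  4.  5. -5. -2.]
   m [0.3854 0.2728] 15.7 [ 3.  4. -4. -2.  2.  3. -3. -1.]
   l [0.3858 0.2712] 4.7 [ 2.  1. -3. -1.  1.  0. -1. -1.]
   xl [0.387  0.2722] 2.9 [ 0. -1. -1. -0. -1. -3.  0. -0.]
a scene [200 160  46  28 731] [ 550.2 -318.3] [109.1 108.1] 14.0
a side [ 322  253   60   47 1782] [ 540.8 -325.5] [111.7 103.6] 14.2
b scene [ 208  199   66   45 1670] [ 646.8 -113.8] [141.5 135.7] 81.2
b side [ 268  195   75   48 1979] [ 637.4 -122. ] [143.8 142.6] 81.3
c scene [284 243  46  35 888] [618.9 113.1] [90.1 89.1] 3.7
c side [203 177  53  27 711] [608.8 117.3] [ 99.  120.3] 3.7
d scene [ 351  266   68   54 1946] [554.7 311.8] [122.6 119.5] 3.9
d side [ 141  159   58   33 1065] [547.1 304.6] [128.2 135.8] 3.9
```

```bash
python3 - <<'E'
from h import *
from plant import ctrl
from scipy.spatial.transform import Rotation as R
C={n:ctrl.calibration(n) for n in("scene","side")}
for nm,z,uvs in(("garlic",.02,((284,181),(264,265))),("lime",.0235,((341,215),(195,223))),("blue",.03,((336,235),(204,199)))):
    for n,uv in zip(C,uvs): print(nm,n,np.round(onplane(C[n],uv,z),3))
s=ctrl.get_state();print(np.round(R.from_quat(s["tcp_rot"]).as_matrix(),3))
c=ctrl.calibration("wrist");T=np.asarray(c["camera_from_world"]);print(c["fx"],c["cx"],c["cy"],"pos",np.round(-T[:3,:3].T@T[:3,3],3));print(np.round(T[:3,:3],2))
E
```

```text
garlic scene [ 0.445 -0.154  0.02 ]
garlic side [ 0.434 -0.169  0.02 ]
lime scene [0.437 0.066 0.024]
lime side [0.432 0.056 0.023]
blue scene [0.514 0.116 0.03 ]
blue side [0.508 0.108 0.03 ]
[[-0.001  0.231  0.973]
 [-0.002  0.973 -0.231]
 [-1.    -0.002 -0.   ]]
306.8049947856883 279.031294699924 207.54298230747375 pos [0.083 0.673 0.374]
[[ 0.23  0.97 -0.  ]
 [ 0.93 -0.22  0.29]
 [ 0.28 -0.07 -0.96]]
```

Request:
play_rows --targets '[{"delta_pos": [0.1,-0.15,0.1],"delta_rot": [0,0,0],"claw": 85},{"delta_pos": [0.32,-0.45,0.14],"delta_rot": [0,0,0],"claw": 85},{"delta_pos": [0.32,-0.45,0.14],"delta_rot": [0,0,0],"claw": 85},{"delta_pos": [0.32,-0.45,0.14],"delta_rot": [0,0,0],"claw": 85},{"delta_pos": [0.32,-0.45,0.14],"delta_rot": [0,0,0],"claw": 85},{"delta_pos": [0.32,-0.45,0.14],"delta_rot": [0,0,0],"claw": 85},{"delta_pos": [0.32,-0.45,0.14],"delta_rot": [0,0,0],"claw": 85},{"delta_pos": [0.32,-0.45,0.14],"delta_rot": [0,0,0],"claw": 85},{"delta_pos": [0.32,-0.45,0.14],"delta_rot": [0,0,0],"claw": 85},{"delta_pos": [0.32,-0.45,0.14],"delta_rot": [0,0,0],"claw": 85},{"delta_pos": [0.32,-0.45,0.14],"delta_rot": [0,0,0],"claw": 85},{"delta_pos": [0.32,-0.45,0.14],"delta_rot": [0,0,0],"claw": 85},{"delta_pos": [0.32,-0.45,0.14],"delta_rot": [0,0,0],"claw": 85},{"delta_pos": [0.32,-0.45,0.14],"delta_rot": [0,0,0],"claw": 85},{"delta_pos": [0.32,-0.45,0.14],"delta_rot": [0,0,0],"claw": 85},{"delta_pos": [0.32,-0.45,0.14],"delta_rot": [0,0,0],"claw": 85}]'

```text
time: 1.43
eef_pos: [0.4761, 0.2052, 0.3948]
tcp_rot: [0.083, 0.703, -0.084, 0.702]
contact_force: [-0.8, 0.3, 0.1]
opening: 0.996
```

```bash
cat > snap.py <<'E'
import sys,json,cv2,numpy as np
from plant import ctrl
from scipy.spatial.transform import Rotation as R
nm=sys.argv[1];c=ctrl.calibration("wrist");cv2.imwrite(f"pics/{nm}.png",ctrl.read_camera("wrist"))
json.dump({k:np.asarray(v).tolist() for k,v in c.items()},open(f"pics/{nm}.json","w"))
s=ctrl.get_state();T=np.asarray(c["camera_from_world"]);M=R.from_quat(s["tcp_rot"]).as_matrix()
print(s["time"],np.round(s["eef_pos"],4),"x",np.round(M[:,0],3),"y",np.round(M[:,1],3),"cam",np.round(-T[:3,:3].T@T[:3,3],3))
E
python3 snap.py w1
```

```text
1.4833 [0.4753 0.2061 0.3944] x [-0.002 -0.002 -1.   ] y [ 0.232  0.973 -0.002] cam [0.404 0.222 0.514]
```

View pics/w1.png

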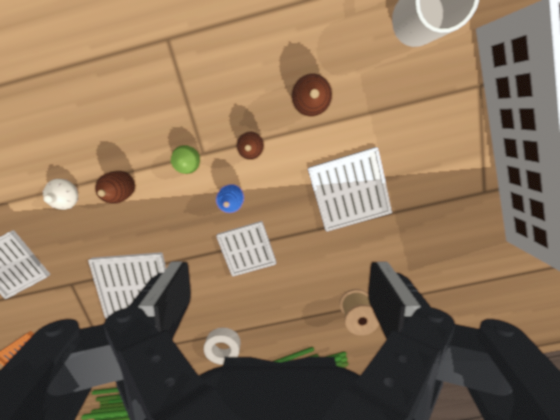

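```bash
cat >> h.py <<'E'
A=np.linspace(0,2*np.pi,24,endpoint=False);D=np.c_[np.cos(A),np.sin(A)]
sup=lambda p:(np.asarray(p,float)@D.T).max(0)
def tray(k,x,y,a):
    h=T[k]/2;c,s=np.cos(a),np.sin(a);q=np.array([(i*h,j*h) for i in(-1,1) for j in(-1,1)])@np.array([[c,s],[-s,c]])+[x,y]
    return np.r_[np.c_[q,[0]*4],np.c_[q,[.01]*4]]
def wmask(g):
    g=g.astype(int);m=((g.min(2)>110)&(g.max(2)-g.min(2)<75)).astype(np.uint8);return m
def bmask(g): 
    g=g.astype(int);return ((g[...,2]<115)&(g[...,2]>g[...,0]*1.3)&(g[...,1]<70)).astype(np.uint8)
def fit(obs,model,x0):
    # obs: list of (cal,img,maskfn): the blob nearest the predicted place
    S=[]
    for c,g,mf in obs:
        uv=proj(c,model(*x0)).mean(0);m=mf(g)
        if mf is wmask:m=cv2.morphologyEx(m,cv2.MORPH_CLOSE,np.ones((5,5)))
        b,s,_=blob(m,uv);v,u=np.nonzero(b);P=np.c_[u,v];S.append((c,sup(P)+.5*np.abs(D).sum(1)*.8))
    r=least_squares(lambda p:np.concatenate([sup(proj(c,model(*p)))-q for c,q in S]),x0,loss="soft_l1",x_scale=.01)
    return r.x,np.abs(r.fun).reshape(len(S),-1).mean(1),r.fun.reshape(len(S),-1).round(1)
E
cat > f1.py <<'E'
from h import *
import json,sys
from plant import ctrl
O={n:(ctrl.calibration(n),cv2.imread(f"pics/{n}0.png")) for n in("scene","side")}
O["wrist"]=(json.load(open("pics/w1.json")),cv2.imread("pics/w1.png"))
for k,x0 in {"s":(.384,-.283),"m":(.435,.166),"l":(.443,-.067),"xl":(.387,.272)}.items():
    for sel in(("wrist",),("scene","side"),):
        if k=="s" and "wrist" in sel: continue
        x,e,_=fit([O[n]+(bmask,) for n in sel],lambda x,y:fruit(k,x,y),x0);print("fruit",k,sel,np.round(x,4),e.round(2))
for k,x0 in {"s":(.614,.115,.06),"m":(.5455,-.322,.245),"l":(.551,.308,.07),"xl":(.642,-.118,-.15)}.items():
    for sel in(("wrist",),("scene",),("side",)):
        if k in("m","xl") and "wrist" in sel: continue
        x,e,_=fit([O[n]+(wmask,) for n in sel],lambda *p:tray(k,*p),x0);print("tray",k,sel,np.round(x,4),e.round(2))
E
python3 f1.py
```

```text
fruit s ('scene', 'side') [ 0.3847 -0.2834] [0.87 0.52]
fruit m ('wrist',) [0.4375 0.1657] [0.63]
fruit m ('scene', 'side') [0.4364 0.1672] [0.95 0.8 ]
fruit l ('wrist',) [ 0.4501 -0.0613] [0.47]
fruit l ('scene', 'side') [ 0.4482 -0.0603] [0.97 0.63]
fruit xl ('wrist',) [0.3888 0.2714] [0.56]
fruit xl ('scene', 'side') [0.388  0.2733] [0.54 0.8 ]
tray s ('wrist',) [0.6171 0.1085 0.0745] [0.69]
tray s ('scene',) [0.6162 0.111  0.0656] [0.29]
tray s ('side',) [0.6082 0.1143 0.1088] [3.71]
tray m ('scene',) [ 0.5469 -0.3211  0.2376] [0.19]
tray m ('side',) [ 0.5435 -0.3242  0.2384] [0.41]
tray l ('wrist',) [0.5518 0.3088 0.0726] [0.86]
tray l ('scene',) [0.552  0.3106 0.0588] [0.21]
tray l ('side',) [0.5493 0.3083 0.0845] [0.43]
tray xl ('scene',) [ 0.6438 -0.1175 -0.1587] [0.24]
tray xl ('side',) [ 0.6403 -0.1194 -0.151 ] [0.48]
```

Seen from above, the wrist picture shows xl at (312,94), m at (250,146), l at (115,187), lime (185,159), garlic (60,194) and the blue decoy (230,198). The three cameras agree to about 2 mm. I'll start with the xl fruit.

Request:
play_rows --newtons 40 --targets '[{"delta_pos": [-0.087,0.066,-0.22],"delta_rot": [0,0,0],"claw": 85},{"delta_pos": [-0.087,0.066,-0.22],"delta_rot": [0,0,0],"claw": 85},{"delta_pos": [-0.087,0.066,-0.22],"delta_rot": [0,0,0],"claw": 85},{"delta_pos": [-0.087,0.066,-0.22],"delta_rot": [0,0,0],"claw": 85},{"delta_pos": [-0.087,0.066,-0.22],"delta_rot": [0,0,0],"claw": 85},{"delta_pos": [-0.087,0.066,-0.22],"delta_rot": [0,0,0],"claw": 85},{"delta_pos": [-0.087,0.066,-0.22],"delta_rot": [0,0,0],"claw": 85},{"delta_pos": [-0.087,0.066,-0.22],"delta_rot": [0,0,0],"claw": 85}]'

```text
time: 2.15
eef_pos: [0.3854, 0.2727, 0.1722]
tcp_rot: [0.079, 0.705, -0.083, 0.7]
contact_force: [0.8, 1.2, -0.2]
opening: 0.994
```

```bash
python3 snap.py w2
```

```text
2.2 [0.3879 0.273  0.1749] x [-0.002 -0.002 -1.   ] y [ 0.229  0.973 -0.002] cam [0.314 0.289 0.291]
```

View pics/w2.png

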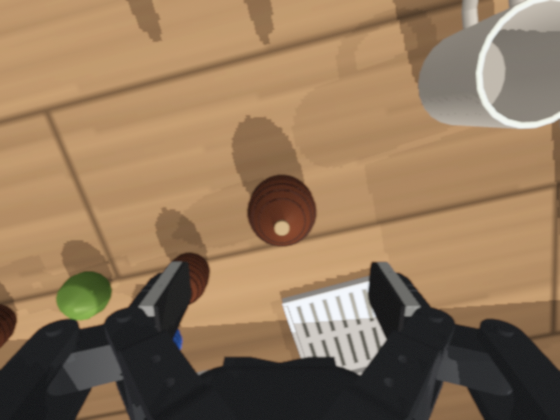

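The xl fruit sits at (282,212), centred between the fingers, and nothing is near its sides. I'll descend and grip.

Request:
play_rows --newtons 40 --targets '[{"delta_pos": [0.001,-0.001,-0.04],"delta_rot": [0,0,0],"claw": 85},{"delta_pos": [0.001,-0.001,-0.08],"delta_rot": [0,0,0],"claw": 85},{"delta_pos": [0.001,-0.001,-0.11],"delta_rot": [0,0,0],"claw": 85},{"delta_pos": [0.001,-0.001,-0.131],"delta_rot": [0,0,0],"claw": 85},{"delta_pos": [0.001,-0.001,-0.131],"delta_rot": [0,0,0],"claw": 85},{"delta_pos": [0.001,-0.001,-0.131],"delta_rot": [0,0,0],"claw": 85},{"delta_pos": [0.001,-0.001,-0.131],"delta_rot": [0,0,0],"claw": 40},{"delta_pos": [0.001,-0.001,-0.131],"delta_rot": [0,0,0],"claw": 40},{"delta_pos": [0.001,-0.001,-0.131],"delta_rot": [0,0,0],"claw": 40},{"delta_pos": [0.001,-0.001,-0.131],"delta_rot": [0,0,0],"claw": 40},{"delta_pos": [0.001,-0.001,-0.131],"delta_rot": [0,0,0],"claw": 40},{"delta_pos": [0.001,-0.001,-0.131],"delta_rot": [0,0,0],"claw": 40}]'

```text
time: 3.2
eef_pos: [0.3913, 0.2729, 0.047]
tcp_rot: [0.082, 0.701, -0.081, 0.704]
contact_force: [-0.4, -0.5, 5.8]
opening: 0.663
```

```bash
python3 -c "
from plant import ctrl
s=ctrl.get_state();print(s['time'],s['eef_pos'],s['opening']*85.4,s['contact_force'])"
```

```text
3.2 [0.39129635 0.27287988 0.04702743] 56.587864960356264 [-0.42957693 -0.53554111  5.8232446 ]
```

Request:
play_rows --targets '[{"delta_pos": [0,0,0.02],"delta_rot": [0,0,0],"claw": 40},{"delta_pos": [0,0,0.06],"delta_rot": [0,0,0],"claw": 40},{"delta_pos": [0,0,0.1],"delta_rot": [0,0,0],"claw": 40},{"delta_pos": [0.02,-0.031,0.13],"delta_rot": [0,0,0],"claw": 40},{"delta_pos": [0.04,-0.062,0.14],"delta_rot": [0,0,0],"claw": 40},{"delta_pos": [0.06,-0.093,0.14],"delta_rot": [0,0,0],"claw": 40},{"delta_pos": [0.08,-0.125,0.14],"delta_rot": [0,0,0],"claw": 40},{"delta_pos": [0.1,-0.156,0.14],"delta_rot": [0,0,0],"claw": 40},{"delta_pos": [0.12,-0.187,0.14],"delta_rot": [0,0,0],"claw": 40},{"delta_pos": [0.14,-0.218,0.14],"delta_rot": [0,0,0],"claw": 40},{"delta_pos": [0.16,-0.25,0.14],"delta_rot": [0,0,0],"claw": 40},{"delta_pos": [0.18,-0.281,0.14],"delta_rot": [0,0,0],"claw": 40},{"delta_pos": [0.2,-0.312,0.14],"delta_rot": [0,0,0],"claw": 40},{"delta_pos": [0.22,-0.343,0.13],"delta_rot": [0,0,0],"claw": 40},{"delta_pos": [0.24,-0.374,0.11],"delta_rot": [0,0,0],"claw": 40},{"delta_pos": [0.251,-0.391,0.09],"delta_rot": [0,0,0],"claw": 40},{"delta_pos": [0.251,-0.391,0.06],"delta_rot": [0,0,0],"claw": 40},{"delta_pos": [0.251,-0.391,0.05],"delta_rot": [0,0,0],"claw": 40},{"delta_pos": [0.251,-0.391,0.05],"delta_rot": [0,0,0],"claw": 40},{"delta_pos": [0.251,-0.391,0.05],"delta_rot": [0,0,0],"claw": 40}]'

```text
time: 4.87
eef_pos: [0.6418, -0.1174, 0.0972]
tcp_rot: [0.082, 0.702, -0.081, 0.703]
contact_force: [0.2, 0.4, -1.0]
opening: 0.66
```

```bash
python3 - <<'E'
from plant import ctrl
import cv2
from h import *
a=ctrl.read_camera("scene");b=ctrl.read_camera("side")
cv2.imwrite("pics/c1.png",np.hstack([cv2.resize(a[140:280,180:380],None,fx=2,fy=2),cv2.resize(b[120:260,220:420],None,fx=2,fy=2)]))
for i in range(4):
    s=ctrl.get_state();print(s['time'],s['eef_pos'],s['opening']*85.4,s['contact_force']); ctrl.read_camera("wrist") if i<2 else 0
E
```

```text
4.9667 [ 0.64333154 -0.1176416   0.09954364] 56.29249885872621 [ 1.10828324 -0.32618015 -1.55490996]
5.0167 [ 0.64351993 -0.11774319  0.0998408 ] 56.438759386386955 [-0.53567622 -0.43231577 -1.77466146]
5.0667 [ 0.64350854 -0.11778713  0.09976448] 56.49476916421973 [ 1.34487155  0.17132281 -1.98215811]
5.0667 [ 0.64350854 -0.11778713  0.09976448] 56.49476916421973 [ 1.34487155  0.17132281 -1.98215811]
```

View pics/c1.png

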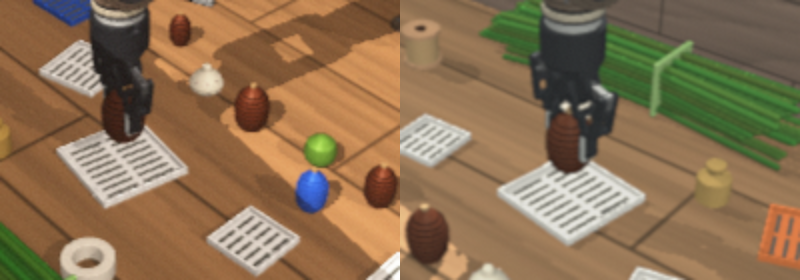

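The fruit is held upright over the xl tray. I'll lower it and feel for the floor.

Request:
play_rows --targets '[{"delta_pos": [-0.0015,-0.0007,-0.02],"delta_rot": [0,0,0],"claw": 40},{"delta_pos": [-0.0015,-0.0007,-0.035],"delta_rot": [0,0,0],"claw": 40},{"delta_pos": [-0.0015,-0.0007,-0.043],"delta_rot": [0,0,0],"claw": 40},{"delta_pos": [-0.0015,-0.0007,-0.046],"delta_rot": [0,0,0],"claw": 40},{"delta_pos": [-0.0015,-0.0007,-0.048],"delta_rot": [0,0,0],"claw": 40},{"delta_pos": [-0.0015,-0.0007,-0.049],"delta_rot": [0,0,0],"claw": 40},{"delta_pos": [-0.0015,-0.0007,-0.049],"delta_rot": [0,0,0],"claw": 40},{"delta_pos": [-0.0015,-0.0007,-0.049],"delta_rot": [0,0,0],"claw": 40}]'

```text
time: 5.73
eef_pos: [0.6425, -0.1187, 0.0514]
tcp_rot: [0.081, 0.699, -0.081, 0.705]
contact_force: [0.7, 0.1, -1.7]
opening: 0.662
```

Request:
play_rows --targets '[{"delta_pos": [0,0,0],"delta_rot": [0,0,0],"claw": 40},{"delta_pos": [0,0,0],"delta_rot": [0,0,0],"claw": 40}]'

```text
time: 5.9
eef_pos: [0.643, -0.1189, 0.0522]
tcp_rot: [0.081, 0.699, -0.082, 0.706]
contact_force: [0.2, -0.7, -2.7]
opening: 0.661
```

Request:
play_rows --targets '[{"delta_pos": [0,0,-0.0015],"delta_rot": [0,0,0],"claw": 40},{"delta_pos": [0,0,-0.003],"delta_rot": [0,0,0],"claw": 40},{"delta_pos": [0,0,-0.003],"delta_rot": [0,0,0],"claw": 40},{"delta_pos": [0,0,-0.003],"delta_rot": [0,0,0],"claw": 40}]'

```text
time: 6.23
eef_pos: [0.6437, -0.1191, 0.0502]
tcp_rot: [0.081, 0.698, -0.082, 0.707]
contact_force: [-0.1, 0.5, 1.8]
opening: 0.659
```

Request:
play_rows --targets '[{"delta_pos": [0,0,0],"delta_rot": [0,0,0],"claw": 64},{"delta_pos": [0,0,0],"delta_rot": [0,0,0],"claw": 76},{"delta_pos": [0,0,0],"delta_rot": [0,0,0],"claw": 76},{"delta_pos": [0,0,0],"delta_rot": [0,0,0],"claw": 76},{"delta_pos": [0,0,0.03],"delta_rot": [0,0,0],"claw": 76},{"delta_pos": [0,0,0.07],"delta_rot": [0,0,0],"claw": 76},{"delta_pos": [0,0,0.11],"delta_rot": [0,0,0],"claw": 76},{"delta_pos": [-0.03,0.01,0.13],"delta_rot": [0,0,0],"claw": 76},{"delta_pos": [-0.07,0.02,0.13],"delta_rot": [0,0,0],"claw": 76},{"delta_pos": [-0.11,0.03,0.13],"delta_rot": [0,0,0],"claw": 76},{"delta_pos": [-0.15,0.045,0.13],"delta_rot": [0,0,0],"claw": 76},{"delta_pos": [-0.194,0.058,0.13],"delta_rot": [0,0,0],"claw": 76},{"delta_pos": [-0.194,0.058,0.13],"delta_rot": [0,0,0],"claw": 76},{"delta_pos": [-0.194,0.058,0.13],"delta_rot": [0,0,0],"claw": 76},{"delta_pos": [-0.194,0.058,0.13],"delta_rot": [0,0,0],"claw": 76}]'

```text
time: 7.48
eef_pos: [0.4505, -0.0614, 0.181]
tcp_rot: [0.08, 0.697, -0.082, 0.707]
contact_force: [-0.5, 0.3, 1.3]
opening: 0.89
```

```bash
python3 snap.py w3; cat > f2.py <<'E'
from h import *
import json,sys
nm,what,k=sys.argv[1:4];x0=[float(v) for v in sys.argv[4:]]
o=(json.load(open(f"pics/{nm}.json")),cv2.imread(f"pics/{nm}.png"),bmask if what=="fruit" else wmask)
x,e,_=fit([o],(lambda *p:fruit(k,*p)) if what=="fruit" else (lambda *p:tray(k,*p)),x0);print(what,k,np.round(x,4),e.round(2))
E
python3 f2.py w3 fruit l .449 -.061
```

```text
7.5333 [ 0.4513 -0.0618  0.1813] x [ 0.014 -0.004 -1.   ] y [ 0.228  0.974 -0.   ] cam [ 0.376 -0.045  0.299]
fruit l [ 0.4506 -0.0614] [0.7]
```

View pics/w3.png

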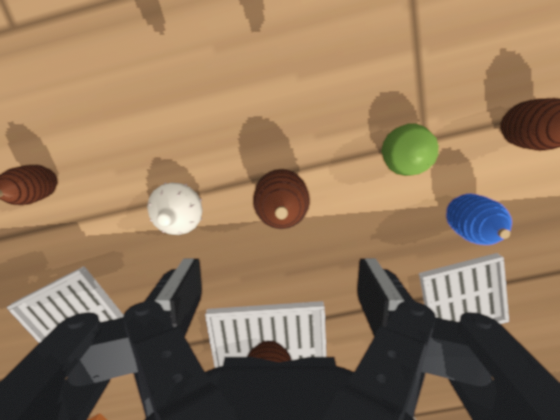

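The picture shows xl standing in its tray, and l at (281,199), centred between the fingers with garlic and lime clear. I'll grip l and take out the slight tool tilt.

Request:
play_rows --targets '[{"delta_pos": [-0.001,0.0005,-0.04],"delta_rot": [0.001,0.0045,0],"claw": 74},{"delta_pos": [-0.001,0.0005,-0.08],"delta_rot": [0.001,0.0045,0],"claw": 74},{"delta_pos": [-0.001,0.0005,-0.12],"delta_rot": [0.001,0.0045,0],"claw": 74},{"delta_pos": [-0.001,0.0005,-0.143],"delta_rot": [0.001,0.0045,0],"claw": 74},{"delta_pos": [-0.001,0.0005,-0.143],"delta_rot": [0.001,0.0045,0],"claw": 74},{"delta_pos": [-0.001,0.0005,-0.143],"delta_rot": [0.001,0.0045,0],"claw": 74},{"delta_pos": [-0.001,0.0005,-0.143],"delta_rot": [0.001,0.0045,0],"claw": 35},{"delta_pos": [-0.001,0.0005,-0.143],"delta_rot": [0.001,0.0045,0],"claw": 35},{"delta_pos": [-0.001,0.0005,-0.143],"delta_rot": [0.001,0.0045,0],"claw": 35},{"delta_pos": [-0.001,0.0005,-0.143],"delta_rot": [0.001,0.0045,0],"claw": 35},{"delta_pos": [-0.001,0.0005,-0.143],"delta_rot": [0.001,0.0045,0],"claw": 35},{"delta_pos": [-0.001,0.0005,-0.143],"delta_rot": [0.001,0.0045,0],"claw": 35},{"delta_pos": [-0.001,0.0005,-0.143],"delta_rot": [0.001,0.0045,0],"claw": 35}]'

```text
time: 8.62
eef_pos: [0.4529, -0.0622, 0.041]
tcp_rot: [0.08, 0.7, -0.082, 0.705]
contact_force: [1.7, -0.5, 6.1]
opening: 0.567
```

Request:
play_rows --targets '[{"delta_pos": [0,0,0.02],"delta_rot": [0,0,0],"claw": 35},{"delta_pos": [0,0,0.06],"delta_rot": [0,0,0],"claw": 35},{"delta_pos": [0,0,0.1],"delta_rot": [0,0,0],"claw": 35},{"delta_pos": [0.01,0.035,0.12],"delta_rot": [0,0,0],"claw": 35},{"delta_pos": [0.02,0.07,0.13],"delta_rot": [0,0,0],"claw": 35},{"delta_pos": [0.03,0.105,0.13],"delta_rot": [0,0,0],"claw": 35},{"delta_pos": [0.04,0.14,0.13],"delta_rot": [0,0,0],"claw": 35},{"delta_pos": [0.05,0.175,0.13],"delta_rot": [0,0,0],"claw": 35},{"delta_pos": [0.06,0.21,0.13],"delta_rot": [0,0,0],"claw": 35},{"delta_pos": [0.07,0.245,0.13],"delta_rot": [0,0,0],"claw": 35},{"delta_pos": [0.08,0.28,0.13],"delta_rot": [0,0,0],"claw": 35},{"delta_pos": [0.088,0.315,0.12],"delta_rot": [0,0,0],"claw": 35},{"delta_pos": [0.094,0.35,0.1],"delta_rot": [0,0,0],"claw": 35},{"delta_pos": [0.098,0.371,0.08],"delta_rot": [0,0,0],"claw": 35},{"delta_pos": [0.098,0.371,0.05],"delta_rot": [0,0,0],"claw": 35},{"delta_pos": [0.098,0.371,0.03],"delta_rot": [0,0,0],"claw": 35},{"delta_pos": [0.098,0.371,0.02],"delta_rot": [0,0,0],"claw": 35},{"delta_pos": [0.098,0.371,0.02],"delta_rot": [0,0,0],"claw": 35},{"delta_pos": [0.098,0.371,0.02],"delta_rot": [0,0,0],"claw": 35},{"delta_pos": [0.098,0.371,0.02],"delta_rot": [0,0,0],"claw": 35}]'

```text
time: 10.28
eef_pos: [0.5522, 0.3089, 0.063]
tcp_rot: [0.081, 0.699, -0.082, 0.706]
contact_force: [-0.5, 0.4, -0.4]
opening: 0.565
```

Request:
play_rows --targets '[{"delta_pos": [0,0,0],"delta_rot": [0,0,0],"claw": 35}]'

```text
time: 10.37
eef_pos: [0.5533, 0.309, 0.065]
tcp_rot: [0.082, 0.698, -0.081, 0.707]
contact_force: [0.2, -0.4, -0.9]
opening: 0.572
```

Request:
play_rows --targets '[{"delta_pos": [-0.002,0,-0.01],"delta_rot": [0,0.004,0],"claw": 35},{"delta_pos": [-0.002,0,-0.016],"delta_rot": [0,0.004,0],"claw": 35},{"delta_pos": [-0.002,0,-0.019],"delta_rot": [0,0.004,0],"claw": 35},{"delta_pos": [-0.002,0,-0.021],"delta_rot": [0,0.004,0],"claw": 35},{"delta_pos": [-0.002,0,-0.022],"delta_rot": [0,0.004,0],"claw": 35},{"delta_pos": [-0.002,0,-0.022],"delta_rot": [0,0.004,0],"claw": 35},{"delta_pos": [-0.002,0,-0.022],"delta_rot": [0,0.004,0],"claw": 35}]'

```text
time: 10.95
eef_pos: [0.5511, 0.3088, 0.044]
tcp_rot: [0.081, 0.703, -0.082, 0.702]
contact_force: [-3.3, -1.4, 5.8]
opening: 0.564
```

The force confirms contact. I'll release and move to m.

Request:
play_rows --targets '[{"delta_pos": [0,0,0],"delta_rot": [0,0,0],"claw": 56},{"delta_pos": [0,0,0],"delta_rot": [0,0,0],"claw": 66},{"delta_pos": [0,0,0],"delta_rot": [0,0,0],"claw": 66},{"delta_pos": [0,0,0],"delta_rot": [0,0,0],"claw": 66},{"delta_pos": [0,0,0.03],"delta_rot": [0,0,0],"claw": 66},{"delta_pos": [0,0,0.07],"delta_rot": [0,0,0],"claw": 66},{"delta_pos": [0,0,0.11],"delta_rot": [0,0,0],"claw": 66},{"delta_pos": [-0.025,-0.03,0.13],"delta_rot": [0,0,0],"claw": 66},{"delta_pos": [-0.05,-0.063,0.135],"delta_rot": [0,0,0],"claw": 66},{"delta_pos": [-0.075,-0.094,0.135],"delta_rot": [0,0,0],"claw": 66},{"delta_pos": [-0.1,-0.125,0.135],"delta_rot": [0,0,0],"claw": 66},{"delta_pos": [-0.114,-0.143,0.135],"delta_rot": [0,0,0],"claw": 66},{"delta_pos": [-0.114,-0.143,0.135],"delta_rot": [0,0,0],"claw": 66},{"delta_pos": [-0.114,-0.143,0.135],"delta_rot": [0,0,0],"claw": 66}]'

```text
time: 12.12
eef_pos: [0.4367, 0.1652, 0.1791]
tcp_rot: [0.082, 0.703, -0.083, 0.702]
contact_force: [0.2, -0.3, -0.6]
opening: 0.773
```

```bash
python3 snap.py w4;python3 f2.py w4 fruit m .437 .166
```

```text
12.1667 [0.4375 0.1658 0.1794] x [-0.    -0.001 -1.   ] y [ 0.23   0.973 -0.001] cam [0.364 0.182 0.298]
fruit m [0.4383 0.1659] [0.46]
```

View pics/w4.png

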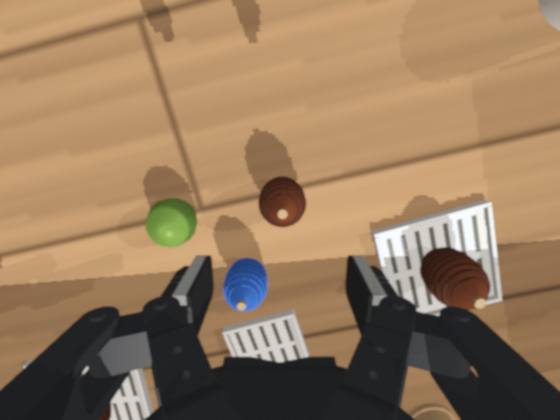

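l stands in its tray at (455,278), and m at (282,202) is centred with lime and blue clear. I'll grip m.

Request:
play_rows --targets '[{"delta_pos": [0.0005,0,-0.04],"delta_rot": [0,0,0],"claw": 66},{"delta_pos": [0.0005,0,-0.08],"delta_rot": [0,0,0],"claw": 66},{"delta_pos": [0.0005,0,-0.12],"delta_rot": [0,0,0],"claw": 66},{"delta_pos": [0.0005,0,-0.145],"delta_rot": [0,0,0],"claw": 66},{"delta_pos": [0.0005,0,-0.145],"delta_rot": [0,0,0],"claw": 66},{"delta_pos": [0.0005,0,-0.145],"delta_rot": [0,0,0],"claw": 66},{"delta_pos": [0.0005,0,-0.145],"delta_rot": [0,0,0],"claw": 28},{"delta_pos": [0.0005,0,-0.145],"delta_rot": [0,0,0],"claw": 28},{"delta_pos": [0.0005,0,-0.145],"delta_rot": [0,0,0],"claw": 28},{"delta_pos": [0.0005,0,-0.145],"delta_rot": [0,0,0],"claw": 28},{"delta_pos": [0.0005,0,-0.145],"delta_rot": [0,0,0],"claw": 28},{"delta_pos": [0.0005,0,-0.145],"delta_rot": [0,0,0],"claw": 28},{"delta_pos": [0.0005,0,-0.145],"delta_rot": [0,0,0],"claw": 28}]'

```text
time: 13.25
eef_pos: [0.4405, 0.1663, 0.0371]
tcp_rot: [0.082, 0.7, -0.082, 0.704]
contact_force: [-0.1, 2.1, 6.9]
opening: 0.476
```

Request:
play_rows --targets '[{"delta_pos": [0,0,0.02],"delta_rot": [0,0,0],"claw": 28},{"delta_pos": [0,0,0.06],"delta_rot": [0,0,0],"claw": 28},{"delta_pos": [0,0,0.1],"delta_rot": [0,0,0],"claw": 28},{"delta_pos": [0.007,-0.035,0.12],"delta_rot": [0,0,0],"claw": 28},{"delta_pos": [0.015,-0.07,0.13],"delta_rot": [0,0,0],"claw": 28},{"delta_pos": [0.023,-0.11,0.13],"delta_rot": [0,0,0],"claw": 28},{"delta_pos": [0.031,-0.15,0.13],"delta_rot": [0,0,0],"claw": 28},{"delta_pos": [0.04,-0.19,0.13],"delta_rot": [0,0,0],"claw": 28},{"delta_pos": [0.049,-0.23,0.13],"delta_rot": [0,0,0],"claw": 28},{"delta_pos": [0.058,-0.27,0.13],"delta_rot": [0,0,0],"claw": 28},{"delta_pos": [0.067,-0.31,0.13],"delta_rot": [0,0,0],"claw": 28},{"delta_pos": [0.076,-0.35,0.13],"delta_rot": [0,0,0],"claw": 28},{"delta_pos": [0.085,-0.39,0.13],"delta_rot": [0,0,0],"claw": 28},{"delta_pos": [0.094,-0.43,0.13],"delta_rot": [0,0,0],"claw": 28},{"delta_pos": [0.101,-0.465,0.12],"delta_rot": [0,0,0],"claw": 28},{"delta_pos": [0.105,-0.489,0.1],"delta_rot": [0,0,0],"claw": 28},{"delta_pos": [0.105,-0.489,0.07],"delta_rot": [0,0,0],"claw": 28},{"delta_pos": [0.105,-0.489,0.04],"delta_rot": [0,0,0],"claw": 28},{"delta_pos": [0.105,-0.489,0.03],"delta_rot": [0,0,0],"claw": 28},{"delta_pos": [0.105,-0.489,0.03],"delta_rot": [0,0,0],"claw": 28}]'

```text
time: 14.92
eef_pos: [0.5431, -0.3209, 0.0634]
tcp_rot: [0.084, 0.703, -0.08, 0.702]
contact_force: [-0.1, 0.0, -0.7]
opening: 0.477
```

Request:
play_rows --targets '[{"delta_pos": [0,0,0],"delta_rot": [0,0,0],"claw": 28},{"delta_pos": [0,0,0],"delta_rot": [0,0,0],"claw": 28}]'

```text
time: 15.08
eef_pos: [0.5438, -0.3209, 0.065]
tcp_rot: [0.083, 0.702, -0.08, 0.703]
contact_force: [0.1, -0.1, -1.0]
opening: 0.473
```

```bash
python3 snap.py w5;python3 f2.py w5 tray m .5455 -.3225 .24
```

```text
15.1333 [ 0.5441 -0.3212  0.0655] x [ 0.002  0.003 -1.   ] y [0.23  0.973 0.003] cam [ 0.471 -0.305  0.184]
tray m [ 0.5462 -0.3245  0.2462] [6.66]
```

Request:
play_rows --targets '[{"delta_pos": [0.0015,-0.0013,-0.01],"delta_rot": [0,0,0],"claw": 28},{"delta_pos": [0.0015,-0.0013,-0.018],"delta_rot": [0,0,0],"claw": 28},{"delta_pos": [0.0015,-0.0013,-0.022],"delta_rot": [0,0,0],"claw": 28},{"delta_pos": [0.0015,-0.0013,-0.024],"delta_rot": [0,0,0],"claw": 28},{"delta_pos": [0.0015,-0.0013,-0.026],"delta_rot": [0,0,0],"claw": 28},{"delta_pos": [0.0015,-0.0013,-0.026],"delta_rot": [0,0,0],"claw": 28},{"delta_pos": [0.0015,-0.0013,-0.026],"delta_rot": [0,0,0],"claw": 28}]'

```text
time: 15.72
eef_pos: [0.5457, -0.3224, 0.0402]
tcp_rot: [0.083, 0.702, -0.08, 0.703]
contact_force: [-1.8, 1.8, 5.1]
opening: 0.478
```

Request:
play_rows --targets '[{"delta_pos": [0,0,0],"delta_rot": [0,0,0],"claw": 48},{"delta_pos": [0,0,0],"delta_rot": [0,0,0],"claw": 56},{"delta_pos": [0,0,0],"delta_rot": [0,0,0],"claw": 56},{"delta_pos": [0,0,0],"delta_rot": [0,0,0],"claw": 56},{"delta_pos": [0,0,0.03],"delta_rot": [0,0,0],"claw": 56},{"delta_pos": [0,0,0.07],"delta_rot": [0,0,0],"claw": 56},{"delta_pos": [0,0,0.11],"delta_rot": [0,0,0],"claw": 56},{"delta_pos": [-0.035,0.008,0.13],"delta_rot": [0,0,0],"claw": 56},{"delta_pos": [-0.075,0.018,0.14],"delta_rot": [0,0,0],"claw": 56},{"delta_pos": [-0.115,0.028,0.14],"delta_rot": [0,0,0],"claw": 56},{"delta_pos": [-0.15,0.036,0.14],"delta_rot": [0,0,0],"claw": 56},{"delta_pos": [-0.161,0.039,0.14],"delta_rot": [0,0,0],"claw": 56},{"delta_pos": [-0.161,0.039,0.14],"delta_rot": [0,0,0],"claw": 56},{"delta_pos": [-0.161,0.039,0.14],"delta_rot": [0,0,0],"claw": 56}]'

```text
time: 16.88
eef_pos: [0.3847, -0.2836, 0.1805]
tcp_rot: [0.083, 0.701, -0.081, 0.703]
contact_force: [-0.2, 0.3, 0.3]
opening: 0.663
```

```bash
python3 snap.py w6;python3 f2.py w6 fruit s .3845 -.283
```

```text
16.9333 [ 0.3853 -0.2839  0.1807] x [ 0.003  0.002 -1.   ] y [0.23  0.973 0.003] cam [ 0.312 -0.268  0.299]
fruit s [ 0.3871 -0.284 ] [0.45]
```

View pics/w6.png

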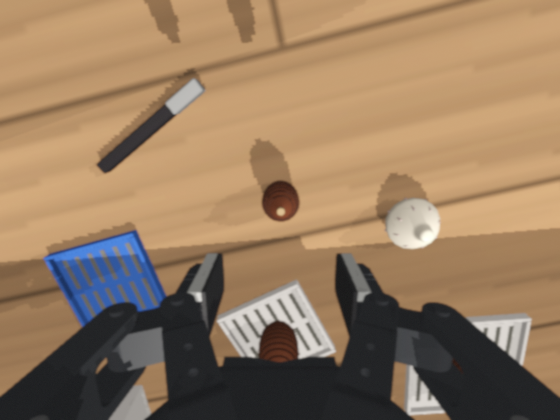

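m stands in its tray at (278,342). s at (281,201) is centred and clear, so I'll grip it.

Request:
play_rows --targets '[{"delta_pos": [0.001,0,-0.04],"delta_rot": [0,0,0],"claw": 56},{"delta_pos": [0.001,0,-0.08],"delta_rot": [0,0,0],"claw": 56},{"delta_pos": [0.001,0,-0.12],"delta_rot": [0,0,0],"claw": 56},{"delta_pos": [0.001,0,-0.147],"delta_rot": [0,0,0],"claw": 56},{"delta_pos": [0.001,0,-0.147],"delta_rot": [0,0,0],"claw": 56},{"delta_pos": [0.001,0,-0.147],"delta_rot": [0,0,0],"claw": 56},{"delta_pos": [0.001,0,-0.147],"delta_rot": [0,0,0],"claw": 20},{"delta_pos": [0.001,0,-0.147],"delta_rot": [0,0,0],"claw": 20},{"delta_pos": [0.001,0,-0.147],"delta_rot": [0,0,0],"claw": 20},{"delta_pos": [0.001,0,-0.147],"delta_rot": [0,0,0],"claw": 20},{"delta_pos": [0.001,0,-0.147],"delta_rot": [0,0,0],"claw": 20},{"delta_pos": [0.001,0,-0.147],"delta_rot": [0,0,0],"claw": 20},{"delta_pos": [0.001,0,-0.147],"delta_rot": [0,0,0],"claw": 20}]'

```text
time: 18.02
eef_pos: [0.3881, -0.2857, 0.0363]
tcp_rot: [0.082, 0.7, -0.082, 0.705]
contact_force: [2.0, 0.1, 6.7]
opening: 0.377
```

Request:
play_rows --targets '[{"delta_pos": [0,0,0.02],"delta_rot": [0,0,0],"claw": 20},{"delta_pos": [0,0,0.06],"delta_rot": [0,0,0],"claw": 20},{"delta_pos": [0,0,0.1],"delta_rot": [0,0,0],"claw": 20},{"delta_pos": [0.017,0.03,0.13],"delta_rot": [0,0,0],"claw": 20},{"delta_pos": [0.035,0.06,0.14],"delta_rot": [0,0,0],"claw": 20},{"delta_pos": [0.055,0.095,0.14],"delta_rot": [0,0,0],"claw": 20},{"delta_pos": [0.075,0.13,0.14],"delta_rot": [0,0,0],"claw": 20},{"delta_pos": [0.095,0.165,0.14],"delta_rot": [0,0,0],"claw": 20},{"delta_pos": [0.115,0.2,0.14],"delta_rot": [0,0,0],"claw": 20},{"delta_pos": [0.135,0.235,0.14],"delta_rot": [0,0,0],"claw": 20},{"delta_pos": [0.155,0.27,0.14],"delta_rot": [0,0,0],"claw": 20},{"delta_pos": [0.175,0.305,0.14],"delta_rot": [0,0,0],"claw": 20},{"delta_pos": [0.195,0.34,0.14],"delta_rot": [0,0,0],"claw": 20},{"delta_pos": [0.215,0.372,0.13],"delta_rot": [0,0,0],"claw": 20},{"delta_pos": [0.229,0.395,0.11],"delta_rot": [0,0,0],"claw": 20},{"delta_pos": [0.229,0.395,0.08],"delta_rot": [0,0,0],"claw": 20},{"delta_pos": [0.229,0.395,0.05],"delta_rot": [0,0,0],"claw": 20},{"delta_pos": [0.229,0.395,0.03],"delta_rot": [0,0,0],"claw": 20},{"delta_pos": [0.229,0.395,0.03],"delta_rot": [0,0,0],"claw": 20},{"delta_pos": [0.229,0.395,0.03],"delta_rot": [0,0,0],"claw": 20}]'

```text
time: 19.68
eef_pos: [0.6159, 0.1093, 0.0653]
tcp_rot: [0.081, 0.701, -0.082, 0.704]
contact_force: [-0.1, -0.1, -0.9]
opening: 0.379
```

Request:
play_rows --targets '[{"delta_pos": [0,0,0],"delta_rot": [0,0,0],"claw": 20},{"delta_pos": [0,0,0],"delta_rot": [0,0,0],"claw": 20}]'

```text
time: 19.85
eef_pos: [0.6174, 0.1091, 0.0678]
tcp_rot: [0.082, 0.699, -0.082, 0.705]
contact_force: [0.7, 0.3, -1.0]
opening: 0.376
```

```bash
python3 snap.py w7
```

```text
19.9 [0.6174 0.1091 0.0678] x [ 0.008 -0.002 -1.   ] y [ 0.23   0.973 -0.   ] cam [0.544 0.126 0.186]
```

Lowering to a TCP height of about 0.039.

Request:
play_rows --targets '[{"delta_pos": [-0.0005,0.0005,-0.012],"delta_rot": [0,0.0025,0],"claw": 20},{"delta_pos": [-0.0005,0.0005,-0.021],"delta_rot": [0,0.0025,0],"claw": 20},{"delta_pos": [-0.0005,0.0005,-0.025],"delta_rot": [0,0.0025,0],"claw": 20},{"delta_pos": [-0.0005,0.0005,-0.027],"delta_rot": [0,0.0025,0],"claw": 20},{"delta_pos": [-0.0005,0.0005,-0.029],"delta_rot": [0,0.0025,0],"claw": 20},{"delta_pos": [-0.0005,0.0005,-0.029],"delta_rot": [0,0.0025,0],"claw": 20},{"delta_pos": [-0.0005,0.0005,-0.029],"delta_rot": [0,0.0025,0],"claw": 20}]'

```text
time: 20.48
eef_pos: [0.6168, 0.1096, 0.0394]
tcp_rot: [0.081, 0.702, -0.083, 0.702]
contact_force: [-3.0, -0.2, 4.5]
opening: 0.378
```

Request:
play_rows --targets '[{"delta_pos": [0,0,0],"delta_rot": [0,0,0],"claw": 40},{"delta_pos": [0,0,0],"delta_rot": [0,0,0],"claw": 47},{"delta_pos": [0,0,0],"delta_rot": [0,0,0],"claw": 47},{"delta_pos": [0,0,0],"delta_rot": [0,0,0],"claw": 47},{"delta_pos": [0,0,0.03],"delta_rot": [0,0,0],"claw": 47},{"delta_pos": [0,0,0.07],"delta_rot": [0,0,0],"claw": 47},{"delta_pos": [0,0,0.11],"delta_rot": [0,0,0],"claw": 47},{"delta_pos": [-0.03,-0.02,0.14],"delta_rot": [0,0,0],"claw": 47},{"delta_pos": [-0.17,-0.12,0.38],"delta_rot": [0,0,0],"claw": 47},{"delta_pos": [-0.17,-0.12,0.38],"delta_rot": [0,0,0],"claw": 47},{"delta_pos": [-0.17,-0.12,0.38],"delta_rot": [0,0,0],"claw": 47},{"delta_pos": [-0.17,-0.12,0.38],"delta_rot": [0,0,0],"claw": 47},{"delta_pos": [-0.17,-0.12,0.38],"delta_rot": [0,0,0],"claw": 47},{"delta_pos": [-0.17,-0.12,0.38],"delta_rot": [0,0,0],"claw": 47},{"delta_pos": [-0.17,-0.12,0.38],"delta_rot": [0,0,0],"claw": 47},{"delta_pos": [-0.17,-0.12,0.38],"delta_rot": [0,0,0],"claw": 47},{"delta_pos": [-0.17,-0.12,0.38],"delta_rot": [0,0,0],"claw": 47},{"delta_pos": [-0.17,-0.12,0.38],"delta_rot": [0,0,0],"claw": 47},{"delta_pos": [-0.17,-0.12,0.38],"delta_rot": [0,0,0],"claw": 47},{"delta_pos": [-0.17,-0.12,0.38],"delta_rot": [0,0,0],"claw": 47}]'

```text
time: 22.15
eef_pos: [0.4468, -0.0099, 0.4166]
tcp_rot: [0.081, 0.704, -0.082, 0.701]
contact_force: [-0.2, 0.6, -1.3]
opening: 0.552
```

```bash
python3 snap.py w8; python3 - <<'E'
from h import *
import json
from plant import ctrl
O={n:(ctrl.calibration(n),ctrl.read_camera(n)) for n in("scene","side")}
O["wrist"]=(json.load(open("pics/w8.json")),cv2.imread("pics/w8.png"))
for n in("scene","side"):cv2.imwrite(f"pics/{n}9.png",O[n][1])
a=cv2.resize(O["scene"][1][130:340,180:460],None,fx=1.43,fy=1.43);b=cv2.resize(O["side"][1][120:330,110:390],None,fx=1.43,fy=1.43)
cv2.imwrite("pics/c9.png",np.vstack([np.hstack([a,b])]))
TR={"s":(.6168,.110),"m":(.5455,-.3225),"l":(.551,.309),"xl":(.642,-.1185)}
for k,x0 in TR.items():
    for sel in(("wrist",),("scene","side")):
        M=lambda x,y:fruit(k,x,y)+[0,0,.003]
        x,e,_=fit([O[n]+(bmask,) for n in sel],M,x0);print(k,sel,"off mm",np.round((x-x0)*1000,1),e.round(2))
E
```

```text
22.2 [ 0.4469 -0.0099  0.4168] x [-0.005 -0.001 -1.   ] y [ 0.229  0.973 -0.002] cam [0.375 0.006 0.536]
s ('wrist',) off mm [-1.9 -1.5] [0.82]
s ('scene', 'side') off mm [-2.3  0.6] [0.42 0.65]
m ('wrist',) off mm [-1.8 -1.2] [0.98]
m ('scene', 'side') off mm [-3.3  0.6] [0.44 0.54]
l ('wrist',) off mm [-3.1 -0.6] [0.86]
l ('scene', 'side') off mm [-3.8  0.8] [0.31 0.63]
xl ('wrist',) off mm [ 0.5 -2.3] [0.61]
xl ('scene', 'side') off mm [-0.7 -1.5] [25.47  0.66]
```

View pics/c9.png

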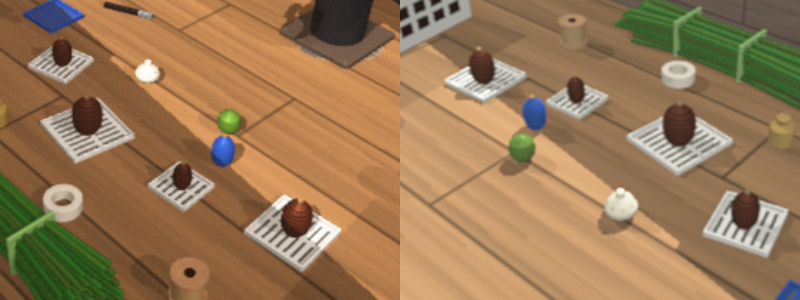

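View pics/w8.png

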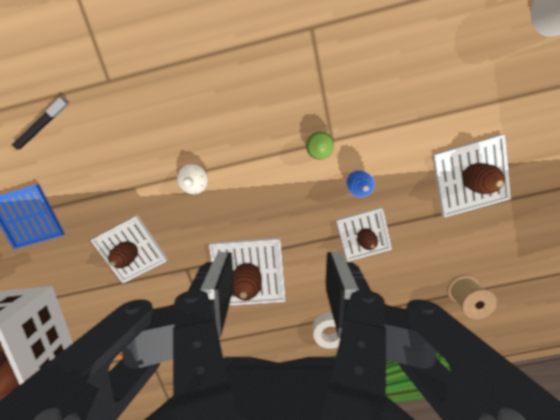

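All four fruits stand upright near the middle of the right trays, and the lime and garlic are still in place.

```bash
python3 -c "
from plant import ctrl
print(ctrl.sign_off())"
```

```text
the job is handed in; nothing more can be done
None
```

I graded the four snake fruits into their matching white trays and handed the job in at about 22 s of the 96 s. Each fruit was gripped at its thickest part and lowered until the wrist force showed contact. Only then was it released.

**Last checks:** model fits from the wrist, scene and side cameras put every fruit within about 4 mm of its tray centre, upright and with the gripper well clear. In the pictures the lime and garlic stand where they did; I did not measure them again.

**Disagreement:** the scene-camera outline of the largest fruit fitted badly (25 px residual). The side and wrist views both fitted well, at about 1–2 mm off centre, so I relied on those. An earlier side-view fit of the smallest tray was also poor and not used, and the tray fit taken while lowering the second-smallest fruit was spoiled by the gripper blocking the view.

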